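Reset the tripped control unit of the engraving handpiece

ROBOT

A 7-joint arm with a two-finger parallel gripper is mounted at the origin on a cart in front of the work surface, level with it; the furniture and walls round the work are solid. World frame = base frame: x ahead of the robot, y to its left, z up, the work surface at z = 0. Lengths are in m, angles in rad, forces in N, time in s.
With the tool pointing down it reaches from about 0.35 to 0.9 m from the base axis. Payload 8.1 kg.
Tool frame: the origin (TCP) lies at the centre of the arm's flange, where the gripper is bolted on; the fingertips stand 178 mm ahead of it and the grasp point (between the pads) lies 159 mm ahead of it; z points along the fingers, y is the line along which they close (so a half turn about z gives the same grasp; the last joint's range is limited). The gripper opens to 92 mm and grips with 3 to 60 N. Pads are 19 mm wide; open, the fingers measure 130 mm over their backs; the gripper's body (75 mm by 190 mm) begins 47 mm behind the grasp point.
Start: joints at [1.147, 0.434, 0.025, 1.573, -0.012, 1.134, -0.075], TCP at [0.197, -0.593, 0.405] pointing down, gripper open.
Joint ranges: [-2.62, 2.62], [-0.44, 2.09], [-1.27, 1.32], [0.08, 2.57], [-1.32, 4.46], [0.12, 2], [-2.74, 2.74]. Speed limits (rad/s): [2.22, 2.22, 3.01, 3.01, 3.14, 3.14, 3.14].

INTERFACE

Orientations are given as a rotation vector (axis times angle).
In Python, from cell import arm gives the robot as it stands. The module is installed in compiled form; this text tells all that it offers.
- The arm moves only by the shell command python3 -m inch 'ROWS' [FORCE]. ROWS is text: rows parted by semicolons, each of 5 numbers parted by spaces: the shift along the tool's x, y, z in m, then the turn about the tool's z in rad, then the finger opening in m, from 0 to 0.0918. In form: x y z roll fingers; .... A call has 1 to 5 rows; each row is the pose to reach, as a shift and turn from the pose commanded when the call began, along the tool's axes at that moment; what a row does not reach only later rows make up. A row lasts 1/10 s, in which the tool goes at most 50 mm and 8.59 degrees, less where a joint would pass 70% of its speed; a pose out of reach is approached as far as the arm can. A call with a gripper value outside its range is refused whole. The fingers move at their own pace and stop on an object; FORCE is the grip in N (left out, the last holds). Time passes only in rows, so rows that repeat a pose let the fingers close. It gives the time, the measured TCP pose, the force, the opening and the grip force at its end, in the units of the state.
- arm.observe(): the state, without advancing time (a new reading comes with each control period).
- arm.get_image(name): name is "scene" or "top" or "wrist"; returns the picture (400x640x3 uint8, red, green, blue); there is no depth.
- arm.get_calibration(name): a dict with "intrinsics" (3x3 intrinsics, pixels), "pose" (4x4, takes a point from camera to world coordinates). Camera axes: x right, y up, looking along -z (the intrinsics and any distortion apply to the point x, -y, -z); pixel columns grow to the right and rows downward; lengths in m; the calibration is good to about 2 mm. A picture is of the moment at which its call begins: read the wrist's pose just before it. get_calibration takes no time and is no camera call; for the wrist camera it gives the pose at the moment of the call.
- arm.sign_off(): hands the job in; it is judged then, once.
Trained networks look in the newest picture that a camera, given by its name, has taken for a name from the list of things; names that differ only in an ending like _2 or _b are one class to them, and where a whole thing is asked for, a point or a joint stands for the part that bears it (a point fixed in the world has none). Each returns a list of dicts, best first, with "conf" (0 to 1); they miss things now and then, are a little off and sometimes report something else, mostly with a low value. They report only what shows in the picture. A call takes as long as a camera call.
- arm.look_for(camera, query): "point" ([row, column] in pixels, amid what is visible of it).
- arm.silhouettes(camera, query): "region" (400x640 bool, what is visible of it) and "point" ([row, column] in pixels, amid what is visible of it).
- arm.place_of(camera, query): "point" ([row, column] in pixels: a listed point, or the origin of a listed thing).
The state is a dict: "clock": time; "joints": joint angles; "dq": joint speeds; "joint_efforts": joint torques, N m; "position": TCP position; "ee_rot": TCP orientation; "force": force on the tool from outside, world axes, zero at the start; "ft_torque": the same for the moment, N m; "width": opening from 0.0 (shut) to 1.0 (fully open); "gripper_force": force on a finger pad.
Only numpy, scipy, OpenCV 4.12 (cv2) and the standard library are available. Lean on these libraries where they do the work, as an engineer would, in place of code of your own. Each camera call takes 0.05 s, during which the arm holds its last target. There are 200 camera calls.

TASK

The control unit of the engraving handpiece has tripped. Push its speed slide all the way back to zero, push the dust shutter open, press the sunken reset key in the finger well under it fully home and hold it down for about a second, then push the shutter fully shut again. Use only light pushes of the fingertips: nothing is picked up, and the unit, the handpiece lying on it and the tools round it stay where they are.

Things in the scene. Friction and masses are not known exactly. Their poses are not given: they have to be found in the camera images.
- unit: Grey control unit, a flat box 160 mm deep (its x), 230 mm wide (its y), on rubber feet; it stands loose on the table, 2.4 kg (scaled 0.8 to 1.3). Origin: centre of its underside, on the table; x points from its front panel (socket, rocker, display window) to its back, y to its left, z up. The flat deck is 68 mm above the origin. Speed slide on the right half of the deck, shutter and well on the left half, handpiece in two rubber cradles between them.
- slide_top (a point): Centre of the top of the speed slide's black cap, 12 mm (along the unit's x) by 28 mm (y), standing 19 mm above the deck (87 mm above the table). It slides along the unit's x; pushed at its back face toward the front (the unit's -x) it goes to zero. The track at y = -72 mm is free on all sides of the cap; a printed wedge beside it is thinnest at zero.
- speed_slide (a joint): Setting of the speed slide in m: 0 = zero, at the front stop (cap centre at the unit's x = -38 mm), up to 0.060 toward the back. Friction about 1.2 N, stays where it is left.
- shutter_lip (a point): Centre of the top edge of the upright lip of the steel dust shutter: a ridge 44 mm long (along the unit's y), 6 mm thick (x), rising 13 mm above the shutter's plate; its top is 86.5 mm above the table, the plate's upper face 73.5 mm. The plate is 46 mm (x) by 63 mm (y), runs between two rails (inner edges 60 mm apart, 76 mm above the table) and reaches from 37 mm in front of the lip to 9 mm behind it.
- shutter (a joint): Position of the dust shutter in m: 0 = shut over the well, 0.046 = fully open, pushed toward the unit's back (+x). Push the lip's front face to open, its back face to shut. It must be open at least 0.042 to clear the well's mouth. Friction about 1.2 N, stays where it is left.
- well_mouth (a point): Centre of the mouth of the finger well, 70 mm above the table, at the unit's x = -28 mm, y = +70 mm. The well is a rectangle 34 mm (the unit's x) by 52 mm (y) with upright walls; the key's face lies 20 mm below the mouth.
- key_top (a point): Centre of the top face of the black reset key at the bottom of the well, 21 mm (x) by 36 mm (y), 50 mm above the table when it is up; it goes straight down.
- reset_key (a joint): Depression of the reset key in m: 0 = up, 0.005 = fully home. Its spring begins at 2 N and takes 6 N fully home; it comes up when released.
- handpiece_mid (a point): Centre of the loose aluminium engraving handpiece, a rod 19 mm thick and 142 mm long with a thin 14 mm bit at its back end, lying along the unit's x in two rubber cradles in the middle of the deck; its highest point is 91 mm above the table. Bystander: leave it lying.
- hammer: Bystander: chasing hammer, 206 mm long, lying at the left of the table.
- divider: Bystander: steel dividers, 129 mm long, 10 mm thick, lying beside the unit's right side.
- brush: Bystander: wooden polishing brush, 111 x 34 x 16 mm, lying in front of the unit.

How it is judged:
By the outcome, as a careful person would: the job done as asked, in the order asked, and still so for the second after the job is handed in, with the robot touching nothing.
It also fails if it takes over 54 s, if anything falls off the work surface, if the arm or the gripper's body presses on something with over 40 N, if the wrist force passes 120 N, or if a joint passes its speed limit or range.

## Working session

There is one attempt and no reset: what is moved stays moved. The work goes in short steps, Python scripts to look and compute and a shell command to move; the robot and the scene stay as the last step left them, time stands still between calls to the robot, and variables do not carry over. Pictures are saved under pics/ and viewed, at most 13 in all, crops included, and the job is handed in when it is done.

```bash
mkdir -p pics; cat > h.py <<'E'
import numpy as np,cv2
from cell import arm
from scipy.spatial.transform import Rotation as R
def ray(cam,pt,z):
    c=arm.get_calibration(cam);K=np.array(c['intrinsics']);T=np.array(c['pose'])
    d=np.linalg.inv(K)@[pt[1],pt[0],1];d=T[:3,:3]@(d*[1,-1,-1]);o=T[:3,3]
    return o+d*(z-o[2])/d[2]
def snap(cam,name):
    im=arm.get_image(cam);cv2.imwrite('pics/'+name,im[:,:,::-1]);return im
def st():
    s=arm.observe();print(s['clock'],np.round(s['position'],4),np.round(s['ee_rot'],3),np.round(s['force'],1),s['width']);return s
Z=dict(unit=0,slide_top=.087,shutter_lip=.0865,well_mouth=.07,key_top=.05,handpiece_mid=.0815)
def find(cam,names):
    for n in names:
        r=arm.place_of(cam,n)
        for d in r[:2]: print(cam,n,round(d['conf'],2),np.round(d['point'],1),np.round(ray(cam,d['point'],Z[n])[:2],4))
E
python3 - <<'E'
from h import *
s=st();print(np.round(R.from_rotvec(s['ee_rot']).as_matrix(),3))
print(arm.get_calibration('top'))
a=snap('top','top0.png');find('top',['unit','slide_top','shutter_lip','well_mouth','handpiece_mid'])
snap('scene','scene0.png');find('scene',['unit','slide_top','shutter_lip','handpiece_mid'])
E
```

```text
0.0 [ 0.197  -0.5929  0.4039] [-3.10e+00 -5.01e-01  1.00e-03] [ 0.5 -0.  -0.1] 1.0004280332761009
[[ 0.949  0.315 -0.001]
 [ 0.315 -0.949  0.001]
 [-0.    -0.002 -1.   ]]
{'intrinsics': array([[478.86798781,   0.        , 324.0208674 ],
       [  0.        , 478.86798781, 201.85495422],
       [  0.        ,   0.        ,   1.        ]]), 'pose': array([[ 0.04530879,  0.97904819, -0.19852395,  0.31843969],
       [-0.99897089,  0.04399391, -0.01103145,  0.08977897],
       [-0.00206647,  0.19881947,  0.98003395,  1.17549816],
       [ 0.        ,  0.        ,  0.        ,  1.        ]])}
top unit 0.71 [201.  355.9] [0.5623 0.0233]
top slide_top 0.57 [190.8 384.2] [ 0.5715 -0.0368]
top shutter_lip 0.76 [204.7 327.6] [0.5327 0.0934]
top well_mouth 0.87 [208.8 325.1] [0.5259 0.0989]
top handpiece_mid 0.89 [193.2 353.5] [0.5638 0.0341]
scene unit 0.64 [218.4 319.1] [0.5525 0.0437]
scene slide_top 0.44 [175.5 322.4] [ 0.5739 -0.0256]
scene shutter_lip 0.69 [196.4 314.6] [0.5359 0.1012]
scene handpiece_mid 0.78 [189.9 318.2] [0.5494 0.0527]
```

View pics/top0.png

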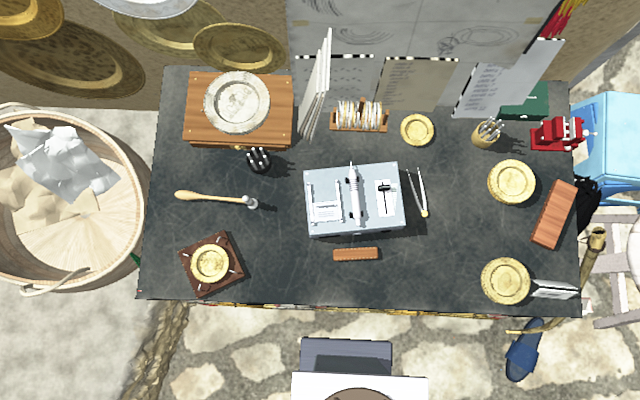

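View pics/scene0.png

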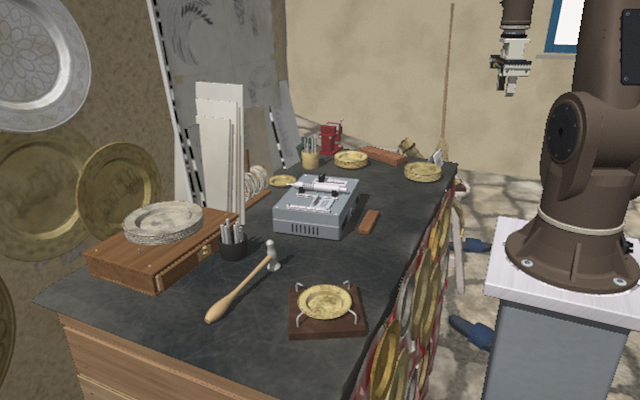

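```bash
python3 -m inch '.034 -.035 0 .05 0;.068 -.07 0 .1 0;.102 -.105 0 .15 0;.136 -.14 0 .2 0;.17 -.175 0 .22 0' 5; python3 -c "
from h import *
st();print(arm.get_calibration('wrist'))"
```

```text
clock: 1.05
position: [0.3037, -0.3716, 0.4049]
ee_rot: [3.137, 0.155, 0.001]
force: [0.8, -0.5, -0.3]
width: 0.613
gripper_force: 0.0
1.05 [ 0.3037 -0.3716  0.4049] [3.137e+00 1.550e-01 1.000e-03] [ 0.8 -0.5 -0.3] 0.6126758494847417
{'intrinsics': array([[285.34957542,   0.        , 323.8535317 ],
       [  0.        , 285.34957542, 202.7599286 ],
       [  0.        ,   0.        ,   1.        ]]), 'pose': array([[ 9.77450627e-02,  9.48211822e-01,  3.02225484e-01,
         3.85748092e-01],
       [-9.95211332e-01,  9.29600498e-02,  3.02131237e-02,
        -3.64253099e-01],
       [ 5.53545074e-04, -3.03731410e-01,  9.52757537e-01,
         3.86114191e-01],
       [ 0.00000000e+00,  0.00000000e+00,  0.00000000e+00,
         1.00000000e+00]])}
```

```bash
python3 -m inch '.022 -.042 -.005 0 0;.044 -.084 -.01 0 0;.066 -.126 -.015 0 0;.088 -.168 -.02 0 0;.11 -.21 -.02 0 0' >/dev/null; python3 -m inch '.02 -.04 0 0 0;.04 -.08 0 0 0;.06 -.12 0 0 0;.086 -.173 0 0 0;.086 -.173 0 0 0'; python3 - <<'E'
from h import *
snap('wrist','w1.png');find('wrist',['unit','slide_top','shutter_lip','well_mouth','handpiece_mid'])
E
```

```text
clock: 2.05
position: [0.4607, 0.0328, 0.4252]
ee_rot: [-3.134, -0.169, -0.003]
force: [-0.5, -0.0, 0.3]
width: 0.01
gripper_force: 0.0
wrist unit 0.86 [101.4 333.6] [0.5564 0.0255]
wrist slide_top 0.91 [ 83.8 399.8] [ 0.5767 -0.0407]
wrist well_mouth 0.63 [126.9 275.5] [0.5194 0.0859]
wrist well_mouth 0.54 [192.2 332.7] [0.449  0.0128]
wrist handpiece_mid 0.58 [ 97.5 335.6] [0.5568 0.0215]
```

View pics/w1.png

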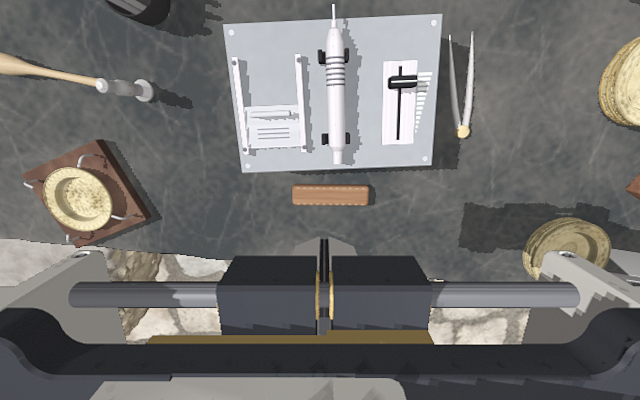

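```bash
python3 - <<'E'
from h import *
im=cv2.imread('pics/w1.png')
a=cv2.resize(im[5:185,210:460],None,fx=3.0,fy=3.0,interpolation=cv2.INTER_CUBIC)
cv2.imwrite('pics/w1c.png',a)
s=st();Rm=R.from_rotvec(s['ee_rot']).as_matrix();c=arm.get_calibration('wrist');T=np.linalg.inv(c['pose']);K=c['intrinsics']
for v in [(0,0,.178),(0,.01,.178),(-.0095,0,.178),(.0095,0,.178),(0,0,.159),(.0095,0,.112)]:
    p=s['position']+Rm@v;q=T@[*p,1];u=K@(q[:3]*[1,-1,-1]);print(v,u[:2]/u[2])
b=cv2.resize(im[225:345,210:440],None,fx=3,fy=3);cv2.imwrite('pics/w1d.png',b)
E
```

```text
2.35 [0.4594 0.0255 0.4246] [ 3.137e+00  1.540e-01 -1.000e-03] [-0.8 -0.2  0.3] 0.0055349206652053565
(0, 0, 0.178) [322.7463311  251.29493816]
(0, 0.01, 0.178) [338.90248366 251.28341051]
(-0.0095, 0, 0.178) [322.7765003  264.89938615]
(0.0095, 0, 0.178) [322.7151584  237.23797386]
(0, 0, 0.159) [322.61821535 267.23872256]
(0.0095, 0, 0.112) [322.06110875 308.46086358]
```

View pics/w1c.png

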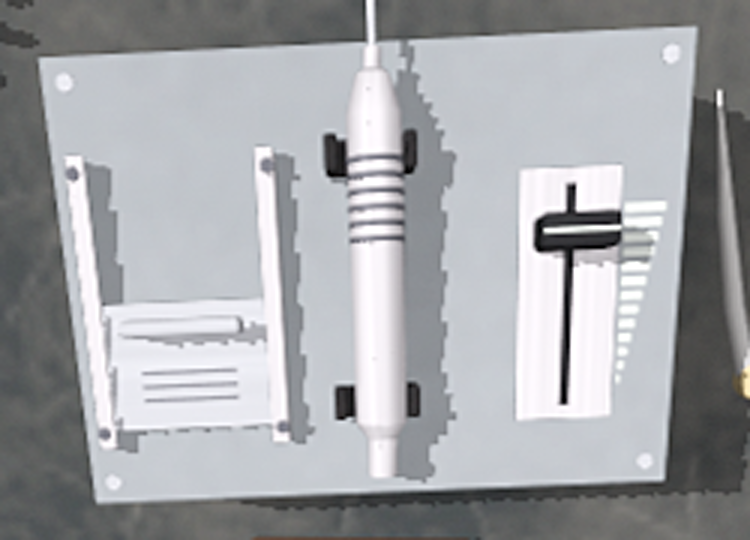

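View pics/w1d.png

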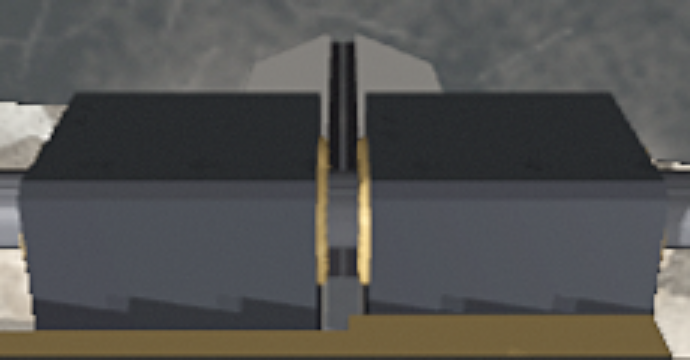

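```bash
python3 - <<'E'
from h import *
st()
im=snap('wrist','w2.png')[:,:,::-1];find('wrist',['unit','slide_top','shutter_lip','well_mouth','handpiece_mid'])
a=cv2.resize(im[5:185,210:460],None,fx=3.2,fy=3.2,interpolation=cv2.INTER_CUBIC)
cv2.imwrite('pics/w2c.png',a);st()
E
```

```text
2.35 [0.4594 0.0255 0.4246] [ 3.137e+00  1.540e-01 -1.000e-03] [-0.8 -0.2  0.3] 0.0055349206652053565
wrist unit 0.81 [ 97.6 326.4] [0.5596 0.0313]
wrist unit 0.62 [122.8 263.3] [0.5189 0.1141]
wrist slide_top 0.97 [ 79.8 394.2] [ 0.5798 -0.0359]
wrist shutter_lip 0.78 [112.  258.2] [0.5344 0.1033]
wrist shutter_lip 0.35 [ 93.  328.7] [0.5606 0.0304]
wrist well_mouth 0.78 [122.8 263.1] [0.5229 0.1013]
wrist handpiece_mid 0.66 [ 94.4 328.5] [0.5596 0.031 ]
2.65 [0.4596 0.0268 0.4248] [3.138 0.156 0.   ] [-0.  -0.1  0.1] 0.008733246224340498
```

View pics/w2c.png

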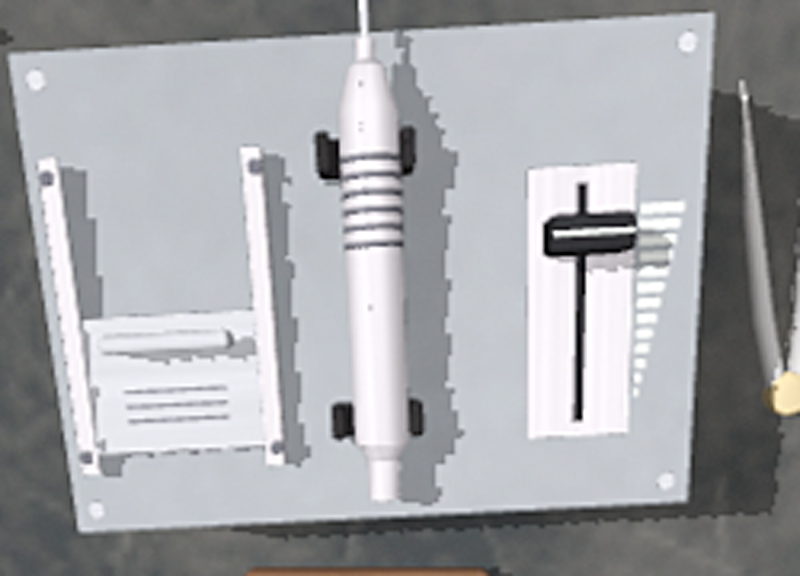

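```bash
cat >> h.py <<'E'
def pose(P):  # P: world points TL,TR,BR,BL of deck
    L=np.array([[.08,.115],[.08,-.115],[-.08,-.115],[-.08,.115]]);Q=np.array(P)[:,:2]
    A=[];b=[]
    for l,q in zip(L,Q): A+=[[1,0,l[0],-l[1]],[0,1,l[1],l[0]]];b+=[*q]
    x=np.linalg.lstsq(np.array(A),np.array(b),rcond=None)[0];return x[:2],np.arctan2(x[3],x[2]),np.hypot(x[2],x[3])
E
python3 - <<'E'
from h import *
f=lambda x,y,z:ray('wrist',[y/3.2+5,x/3.2+210],z)
st()
P=[f(*c,.068) for c in [(10,55),(714,13),(688,499),(80,531)]]
print(np.round(P,4));t,a,s=pose(P);print(t,np.degrees(a),s)
Ri=np.array([[np.cos(a),np.sin(a)],[-np.sin(a),np.cos(a)]])
for n,c in dict(cap=(591,230,.087),lip=(166,338,.0865),hp=(372,240,.09)).items(): print(n,f(*c),Ri@(f(*c)[:2]-t))
S=arm.observe();print('toolyaw',np.degrees(np.arctan2(*R.from_rotvec(S['ee_rot']).as_matrix()[[1,0],0])))
for n,l in dict(slide0=(.045,-.072),lipfront=(-.04,.07),well=(-.028,.07)).items(): print(n,t+Ri.T@l)
E
```

```text
2.65 [0.4596 0.0268 0.4248] [3.138 0.156 0.   ] [-0.  -0.1  0.1] 0.008733246224340498
[[ 0.6181  0.1568  0.068 ]
 [ 0.6521 -0.0671  0.068 ]
 [ 0.4981 -0.0909  0.068 ]
 [ 0.4637  0.1336  0.068 ]]
[0.55797228 0.03310165] 8.667080885355755 0.9823813149673954
cap [ 0.5827712  -0.03497504  0.087     ] [ 0.01425705 -0.07103632]
lip [0.53619367 0.09995481 0.0865    ] [-0.01145562  0.06937163]
hp [0.57257666 0.03475879 0.09      ] [ 0.01468733 -0.00056256]
toolyaw 5.710524859752136
slide0 [ 0.6133083  -0.03129498]
lipfront [0.50788056 0.09627458]
well [0.51974353 0.09808289]
```

```bash
python3 -m inch '.037 .018 .02 -.052 0;.074 .036 .05 -.052 0;.11 .054 .08 -.052 0;.147 .073 .115 -.052 0;.147 .073 .14 -.052 0' >/dev/null; python3 -m inch '0 0 0 0 0;0 0 0 0 0;0 0 0 0 0;0 0 0 0 0' ; python3 - <<'E'
from h import *
S=st();print('toolyaw',np.degrees(np.arctan2(*R.from_rotvec(S['ee_rot']).as_matrix()[[1,0],0])))
im=snap('wrist','w3.png')
E
```

```text
clock: 3.55
position: [0.6134, -0.0301, 0.2869]
ee_rot: [3.132, 0.241, 0.005]
force: [0.5, -0.3, -0.0]
width: 0.007
gripper_force: 0.0
3.55 [ 0.6134 -0.0301  0.2869] [3.132 0.241 0.005] [ 0.5 -0.3 -0. ] 0.007114571551239182
toolyaw 8.78354573477862
```

View pics/w3.png

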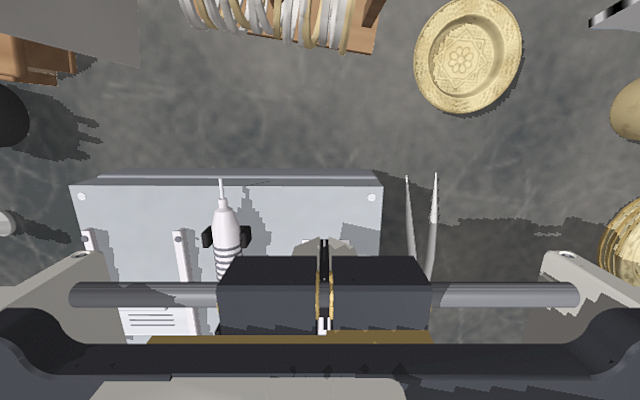

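```bash
python3 -m inch '0 0 .015 0 0;0 0 .032 0 0;0 0 .032 0 0;0 0 .032 0 0'; python3 -c "
from h import *
P=[ray('wrist',q,.068) for q in [(186,70),(183,383)]] if 0 else 0
" ; python3 -m inch '-.01 0 0 0 0;-.02 0 0 0 0;-.03 0 0 0 0;-.04 0 0 0 0;-.05 0 0 0 0'
```

```text
clock: 4.0
position: [0.6131, -0.0305, 0.2524]
ee_rot: [-3.132, -0.24, 0.002]
force: [0.8, -0.0, 0.2]
width: 0.005
gripper_force: 0.0
clock: 4.5
position: [0.5631, -0.0382, 0.2531]
ee_rot: [3.132, 0.24, 0.001]
force: [1.8, 1.2, 0.5]
width: 0.009
gripper_force: 0.8
```

```bash
python3 -m inch '-.007 0 0 0 0;-.013 0 0 0 0;-.013 0 0 0 0'; python3 -m inch '-.002 0 0 0 0;-.004 0 0 0 0;-.004 0 0 0 0'
```

```text
clock: 4.8
position: [0.5502, -0.0405, 0.2527]
ee_rot: [3.132, 0.239, -0.002]
force: [-0.0, 0.4, 1.2]
width: 0.003
gripper_force: 0.0
clock: 5.1
position: [0.5476, -0.0409, 0.2528]
ee_rot: [3.132, 0.239, 0.002]
force: [3.6, -1.8, -1.0]
width: 0.005
gripper_force: 1.5
```

```bash
python3 -m inch '-.002 0 0 0 0;-.002 0 0 0 0;-.002 0 0 0 0'
```

```text
clock: 5.4
position: [0.5462, -0.0409, 0.2529]
ee_rot: [-3.132, -0.24, -0.004]
force: [6.0, -0.1, -3.7]
width: 0.006
gripper_force: 3.1
```

```bash
python3 -m inch '.008 0 0 0 0;.008 0 -.04 0 0;0 -.04 -.05 0 0;-.01 -.085 -.05 0 0;-.022 -.13 -.05 0 0'>/dev/null;  python3 -m inch '0 -.012 0 0 0;0 -.012 0 0 0;0 -.012 0 0 0;0 -.012 0 0 0'; python3 - <<'E'
from h import *
st();im=snap('wrist','w4.png')[:,:,::-1]
find('wrist',['slide_top','shutter_lip','handpiece_mid'])
st()
E
```

```text
clock: 6.3
position: [0.5024, 0.0942, 0.3024]
ee_rot: [3.132, 0.236, -0.001]
force: [0.9, 0.0, -0.1]
width: 0.002
gripper_force: 0.0
6.3 [0.5024 0.0942 0.3024] [ 3.132e+00  2.360e-01 -1.000e-03] [ 0.9  0.  -0.1] 0.001787682711239598
wrist slide_top 0.84 [219.8 514. ] [ 0.5294 -0.0441]
wrist shutter_lip 0.82 [190.4 321.9] [0.5303 0.0996]
wrist handpiece_mid 0.56 [164.5 427.4] [0.559  0.0281]
6.5 [0.5021 0.0949 0.3026] [ 3.132  0.237 -0.   ] [ 1.  -0.  -0.1] 0.005136702429139541
```

View pics/w4.png

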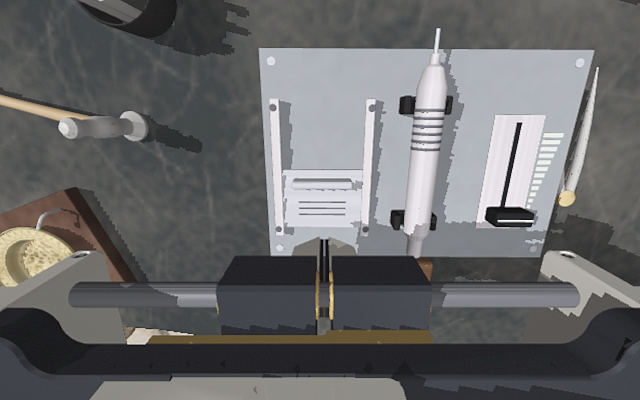

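```bash
python3 - <<'E'
from h import *
P=[ray('wrist',q,.068) for q in [(48,259),(50,595),(257,544),(257,268)]];t,a,s=pose(P);print(t,np.degrees(a),s)
E
python3 -m inch '0 0 .02 0 0;0 0 .045 0 0;0 0 .045 0 0;0 0 .045 0 0'; python3 -m inch '.01 0 0 0 0;.02 0 0 0 0;.03 0 0 0 0;.04 0 0 0 0;.05 0 0 0 0'
```

```text
[0.55606002 0.03187003] 8.431826597111426 0.9958576549270112
clock: 6.9
position: [0.5018, 0.0957, 0.2578]
ee_rot: [3.132, 0.239, -0.002]
force: [0.0, 0.0, -0.1]
width: 0.006
gripper_force: 0.0
clock: 7.4
position: [0.5522, 0.1037, 0.2578]
ee_rot: [3.132, 0.239, 0.0]
force: [-1.6, 0.0, 0.4]
width: 0.008
gripper_force: 0.8
```

```bash
python3 -m inch '.007 0 0 0 0;.013 0 0 0 0;.013 0 0 0 0'; python3 -m inch '.002 0 0 0 0;.002 0 0 0 0'; python3 -m inch '.002 0 0 0 0;.002 0 0 0 0'
```

```text
clock: 7.7
position: [0.5646, 0.1056, 0.2575]
ee_rot: [-3.132, -0.239, 0.0]
force: [0.3, -0.2, -0.5]
width: 0.008
gripper_force: 0.0
clock: 7.9
position: [0.5653, 0.1059, 0.2574]
ee_rot: [3.132, 0.24, -0.003]
force: [-3.0, -0.8, 0.6]
width: 0.004
gripper_force: 1.9
clock: 8.1
position: [0.5661, 0.1061, 0.2573]
ee_rot: [3.131, 0.24, -0.008]
force: [-9.5, -1.3, 6.0]
width: 0.003
gripper_force: 5.3
```

```bash
python3 -m inch '-.008 0 0 0 0;-.025 .001 -.012 0 0;-.05 .001 -.012 0 0;-.05 .001 -.012 0 0;-.05 .001 -.012 0 0'; python3 - <<'E'
from h import *
def u(p,a=np.radians(8.55),t=np.array([.557,.0325])): return np.array([[np.cos(a),np.sin(a)],[-np.sin(a),np.cos(a)]])@(p[:2]-t)
s=st();print(u(s['position']),np.degrees(np.arctan2(*R.from_rotvec(s['ee_rot']).as_matrix()[[1,0],0])))
im=snap('wrist','w5.png')
cv2.imwrite('pics/w5c.png',cv2.resize(im[80:280,220:440,::-1],None,fx=3,fy=3))
find('wrist',['shutter_lip','well_mouth','key_top'])
E
```

```text
clock: 8.6
position: [0.5188, 0.0975, 0.2702]
ee_rot: [-3.132, -0.24, -0.003]
force: [0.8, -0.3, -0.6]
width: 0.006
gripper_force: 0.0
8.6 [0.5188 0.0975 0.2702] [-3.132e+00 -2.400e-01 -3.000e-03] [ 0.8 -0.3 -0.6] 0.005774292025731634
[-0.02808493  0.06996813] 8.75540740416124
wrist shutter_lip 0.92 [154.6 325.7] [0.5782 0.1049]
wrist well_mouth 0.7 [237.8 324. ] [0.5189 0.0969]
wrist well_mouth 0.43 [262.3 539.5] [ 0.5233 -0.0579]
wrist key_top 0.8 [223.  319.6] [0.5213 0.1006]
```

View pics/w5c.png

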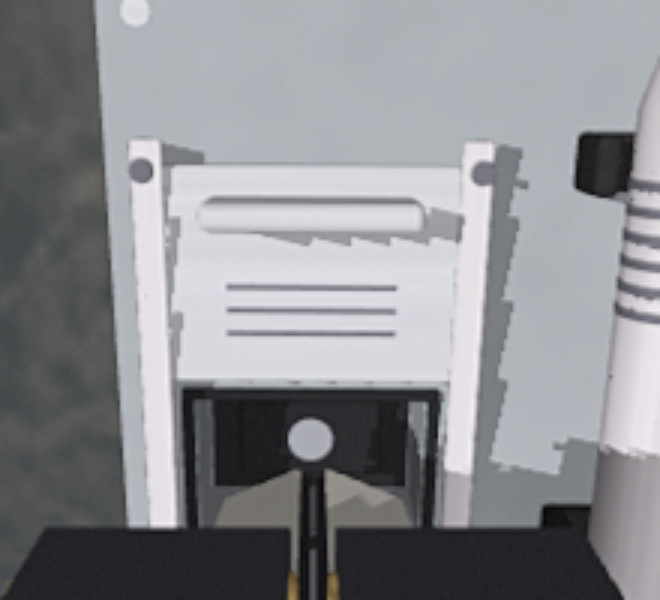

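```bash
python3 -m inch '0 0 .012 0 0;0 0 .025 0 0;0 0 .036 0 0;0 0 .036 0 0'; python3 -m inch '0 0 .003 0 0;0 0 .006 0 0;0 0 .009 0 0;0 0 .009 0 0'
```

```text
clock: 9.2
position: [0.5179, 0.0973, 0.2314]
ee_rot: [3.132, 0.24, -0.006]
force: [0.7, 0.4, -0.3]
width: 0.006
gripper_force: 0.0
clock: 9.6
position: [0.5189, 0.0977, 0.2249]
ee_rot: [-3.132, -0.24, -0.001]
force: [-0.9, 0.3, 3.9]
width: 0.007
gripper_force: 2.3
```

```bash
python3 -m inch '0 0 .001 0 0;0 0 .002 0 0;0 0 .002 0 0';  python3 -m inch '0 0 .001 0 0;0 0 .001 0 0'; python3 -m inch '0 0 .001 0 0;0 0 .001 0 0'
```

```text
clock: 9.9
position: [0.5188, 0.0977, 0.2233]
ee_rot: [3.132, 0.24, 0.001]
force: [-2.2, -0.0, 6.5]
width: 0.005
gripper_force: 3.6
clock: 10.1
position: [0.5188, 0.0978, 0.2231]
ee_rot: [3.132, 0.24, 0.002]
force: [-4.9, -0.9, 18.0]
width: 0.005
gripper_force: 9.2
clock: 10.3
position: [0.5188, 0.0978, 0.2228]
ee_rot: [3.132, 0.24, 0.002]
force: [-9.2, -2.7, 29.3]
width: 0.007
gripper_force: 14.8
```

```bash
python3 -m inch '0 0 -.001 0 0;0 0 -.001 0 0;0 0 -.001 0 0;0 0 -.001 0 0;0 0 -.001 0 0'; python3 -m inch '0 0 0 0 0;0 0 0 0 0;0 0 0 0 0;0 0 0 0 0'
```

```text
clock: 10.8
position: [0.5188, 0.0977, 0.2231]
ee_rot: [3.132, 0.24, 0.002]
force: [-4.5, -0.1, 18.4]
width: 0.004
gripper_force: 9.3
clock: 11.2
position: [0.5188, 0.0978, 0.2231]
ee_rot: [3.132, 0.24, 0.002]
force: [-5.2, -1.4, 18.4]
width: 0.008
gripper_force: 9.3
```

```bash
python3 -m inch '0 0 -.03 0 0;0 0 -.07 0 0;.02 0 -.08 0 0;.06 0 -.08 0 0;.087 0 -.08 0 0'; python3 -m inch '0 0 0 0 0;0 0 0 0 0;0 0 .02 0 0;0 0 .045 0 0;0 0 .045 0 0'
```

```text
clock: 11.7
position: [0.6067, 0.1107, 0.3028]
ee_rot: [-3.133, -0.239, -0.005]
force: [-0.0, -0.1, -0.5]
width: 0.003
gripper_force: 0.0
clock: 12.2
position: [0.6024, 0.1101, 0.2538]
ee_rot: [3.131, 0.24, -0.01]
force: [-0.4, -0.9, -0.1]
width: 0.004
gripper_force: 0.0
```

```bash
python3 -m inch '0 0 -.002 0 0;-.01 0 -.002 0 0;-.02 0 -.002 0 0;-.03 0 -.002 0 0;-.04 0 -.002 0 0'; python3 -m inch '-.007 0 0 0 0;-.014 0 0 0 0;-.014 0 0 0 0'; python3 -m inch '-.002 0 0 0 0;-.004 0 0 0 0;-.004 0 0 0 0'
```

```text
clock: 12.7
position: [0.5644, 0.1047, 0.2595]
ee_rot: [-3.132, -0.24, -0.002]
force: [1.6, 0.7, 0.6]
width: 0.005
gripper_force: 0.8
clock: 13.0
position: [0.5503, 0.1023, 0.2586]
ee_rot: [3.132, 0.24, -0.002]
force: [-0.1, 0.5, 0.6]
width: 0.004
gripper_force: 0.0
clock: 13.3
position: [0.5474, 0.1018, 0.2586]
ee_rot: [3.132, 0.239, -0.0]
force: [0.4, -0.1, 0.7]
width: 0.005
gripper_force: 0.1
```

```bash
python3 -m inch '-.002 0 0 0 0;-.002 0 0 0 0'; python3 -m inch '-.002 0 0 0 0;-.002 0 0 0 0'
```

```text
clock: 13.5
position: [0.5464, 0.1017, 0.2588]
ee_rot: [-3.132, -0.239, -0.004]
force: [6.0, 0.6, -3.1]
width: 0.003
gripper_force: 2.8
clock: 13.7
position: [0.5447, 0.1014, 0.2589]
ee_rot: [-3.132, -0.239, -0.005]
force: [6.2, 0.6, -4.0]
width: 0.004
gripper_force: 3.3
```

```bash
python3 -m inch '-.001 0 0 0 0;-.001 0 0 0 0'
```

```text
clock: 13.9
position: [0.5438, 0.1013, 0.259]
ee_rot: [-3.132, -0.239, -0.006]
force: [6.8, 0.7, -4.3]
width: 0.004
gripper_force: 3.6
```

```bash
python3 -m inch '.01 0 0 0 0;.01 0 -.04 0 0;-.01 0 -.05 0 0;-.045 0 -.05 0 0;-.045 0 -.05 0 0' >/dev/null; python3 -m inch '0 0 0 0 0;0 0 0 0 0;0 0 0 0 0'; python3 - <<'E'
from h import *
im=snap('wrist','w6.png');find('wrist',['slide_top','shutter_lip','handpiece_mid'])
w4=cv2.imread('pics/w4.png');w6=cv2.imread('pics/w6.png')
cv2.imwrite('pics/cmp.png',cv2.resize(np.vstack([w4[40:265,230:620],w6[40:265,230:620]]),None,fx=1.3,fy=1.3))
st()
E
```

```text
clock: 14.7
position: [0.4988, 0.0945, 0.3086]
ee_rot: [-3.132, -0.239, 0.0]
force: [0.1, -1.2, -0.8]
width: 0.003
gripper_force: 0.0
wrist slide_top 0.62 [212.8 511.2] [ 0.5295 -0.0442]
wrist shutter_lip 0.84 [188.3 320.9] [0.5264 0.1003]
wrist handpiece_mid 0.66 [161.1 423.1] [0.5566 0.0293]
14.9 [0.4983 0.0944 0.3085] [-3.132 -0.239  0.   ] [-0.4 -0.4  0.2] 0.003937601951118214
```

View pics/cmp.png

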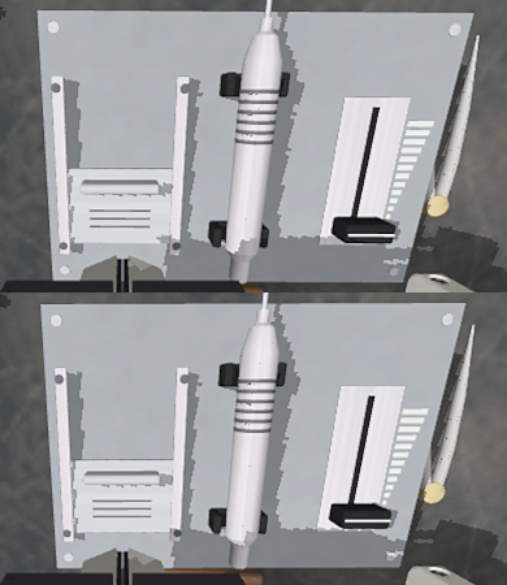

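```bash
python3 -m inch '0 0 -.04 0 0;0 0 -.08 0 0;0 .04 -.1 0 0;-.02 .085 -.1 0 0;-.04 .13 -.1 0 0' >/dev/null; python3 -m inch '0 .045 0 0 0;-.01 .09 0 0 0;-.02 .135 0 0 0;-.03 .18 0 0 0;-.03 .225 0 0 0'; python3 -m inch '0 .045 0 0 0;0 .09 0 0 0;0 .09 0 0 0;0 .09 0 0 0;0 .09 0 0 0'; python3 - <<'E'
from h import *
st();a=cv2.cvtColor(cv2.imread('pics/top0.png'),6).astype(np.float32);snap('top','top1.png')
b=cv2.cvtColor(cv2.imread('pics/top1.png'),6).astype(np.float32)
W=lambda r0,r1,c0,c1:print((r0,r1,c0,c1),cv2.phaseCorrelate(a[r0:r1,c0:c1].copy(),b[r0:r1,c0:c1].copy(),cv2.createHanningWindow((c1-c0,r1-r0),cv2.CV_32F)))
W(155,245,295,345);W(155,245,338,370);W(160,230,290,415);W(185,220,170,270);W(180,230,405,435)
W(240,270,325,390);W(170,230,375,402);W(80,150,180,300)
find('top',['slide_top','shutter_lip'])
im=cv2.imread('pics/top1.png');im0=cv2.imread('pics/top0.png')
cv2.imwrite('pics/cmp2.png',cv2.resize(np.hstack([x[145:270,285:440] for x in (im0,im)]),None,fx=2.5,fy=2.5,interpolation=cv2.INTER_NEAREST))
E
```

```text
clock: 15.9
position: [0.4817, -0.2694, 0.4089]
ee_rot: [3.132, 0.238, -0.001]
force: [0.7, 0.7, 1.0]
width: 0.008
gripper_force: 0.0
clock: 16.4
position: [0.4968, -0.3549, 0.4085]
ee_rot: [-3.131, -0.242, 0.0]
force: [0.3, 0.4, 0.0]
width: 0.004
gripper_force: 0.0
16.4 [ 0.4968 -0.3549  0.4085] [-3.131 -0.242  0.   ] [0.3 0.4 0. ] 0.004193196651044681
(155, 245, 295, 345) ((0.17256111720865164, 1.3710801503125367), 0.8660167109171549)
(155, 245, 338, 370) ((0.07804697891400636, 0.9792058595725024), 1.0375955959161123)
(160, 230, 290, 415) ((0.5545140486889011, 1.0950274925856434), 0.7549893430074056)
(185, 220, 170, 270) ((0.056006298075352845, 0.044762360262524226), 0.9874057012134129)
(180, 230, 405, 435) ((-0.14890447852521582, 0.0989263334183974), 1.0204110514322917)
(240, 270, 325, 390) ((0.05016625521137286, 0.055021694997188675), 0.9688682765872391)
(170, 230, 375, 402) ((3.0404809647236135, 22.24012331830939), 0.598913221889072)
(80, 150, 180, 300) ((-0.0025136589380139185, 0.0010468038816071612), 0.995785031053755)
top slide_top 0.47 [212.3 388.2] [ 0.521  -0.0471]
top shutter_lip 0.89 [208.8 330.2] [0.5233 0.087 ]
```

View pics/cmp2.png

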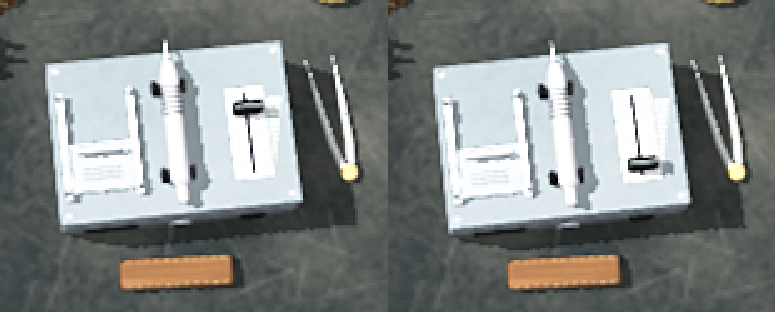

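```bash
python3 -c "
from cell import arm
print(arm.sign_off())"
```

```text
the job is handed in; nothing more can be done
None
```

The job is handed in: the slide was pushed back to its zero stop, the shutter opened, the reset key held home for about 1.2 s at 18–29 N, and the shutter pushed shut, but the unit crept about 2.5 mm toward its front during the closing push and I left it there; the handpiece still lies in its cradles, and the hammer, dividers and brush have not moved.

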